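Reset the length stop of the tile-cutting board

TASK

Set the sliding length stop of the tile-cutting board to the notch beside the red peg: press the stop's black thumb tab down so that the nose at the other end of its rocker tips up out of the home slot, keep it pressed while you slide the stop along its rail to the red peg, then let go so that the nose drops fully home in that notch. Work gently: more than 25 N anywhere on the stop bends it. Leave the cup, the bowl and the tiles where they are.

Things in the scene. Friction and masses are not known exactly. Their poses are not given: they have to be found in the camera images.
- board: Fixed pale wooden board, 320 x 480 x 20 mm (x -180 to +140 mm). Origin at table height under the middle of the fence's guide rail; x from the thumb tab across the rail to the pegs, y along the rail from home slot to notches, z up. An aluminium fence 300 mm long (y) stands square and centred on it, shimmed to a height that differs by up to 16 mm each time and is not reported.
- comb_mid (a point): Point on the board's top under the middle notch (board x 46, y +35 mm). Above it runs the fence's steel comb, 20 mm thick, with a 54 mm long home slot at its -y end and three notches 13 mm wide, 7 mm deep, at board y +5, +35, +65 mm. The nose, 8 mm wide and round, drops in within 2.5 mm of a notch's centre; between notches it rests on top of the comb.
- stop (a joint): Slide of the blue carriage (the length stop, 46 x 60 mm, about 450 g, friction about 2 N) in m, 0 to 0.135, growing to board +y. Centre of carriage, tab and nose at board y = -0.065 + value. 0 to 0.040: nose in the home slot, where it starts; notch centres at 0.070, 0.100, 0.130. A dark steel stop plate hangs from it at board x = 83 to 117 mm.
- rocker (a joint): Tilt of the carriage's sprung steel rocker, rad: 0 = nose fully down, grows as the tab is pressed; nose clear of the comb above 0.14, rubber stop at 0.17. Pivot above the rail, axis along it; brass nose at board x +42 mm, tab at -67 mm. The tab sinks 10 mm to clear, 12 mm to the stop; about 4 N starts it, 7 N holds it at the stop, each mm beyond (rubber pad) adds about 8 N.
- tab_zero (a point): Point on the board's top (board x -67, y -65 mm) under the centre of the thumb tab when joint stop reads 0; the tab moves in board +y from there. Black tab, 36 mm (x) by 58 mm (y) between two yellow cheeks 12 mm high, 5 mm thick, at its y ends: push a cheek to slide the stop. Its face, unpressed, is 98 to 114 mm above the table; carriage and rocker reach at most 20 mm above it.
- red_mark (a point): Centre of the underside, on the board's top, of the red peg: fixed, 13 mm in diameter, 34 mm high, at board x +72 mm and the board y of the wanted notch (+5, +35 or +65 mm). A blue and a white peg alike stand at the other two notches.
- cup: Loose blue glazed cup, 68 mm across and 70 mm high, on the board near its left corner towards the robot; origin at the centre of its underside. Leave alone.
- bowl: Loose terracotta bowl, 84 mm across and 45 mm high, on the board near its right corner towards the robot; origin at the centre of its underside. Leave alone.
- tile_a: Loose terracotta tile 60 x 60 x 10 mm, on the board beyond the right (-y) end of the fence; origin at the centre of its underside. Leave alone.
- tile_b: A second tile like it, beyond the left (+y) end of the fence; origin at the centre of its underside. Leave alone.

How it is judged:
By the outcome, as a careful person would: the job done as asked, in the order asked, and still so for the second after the job is handed in, with the robot touching nothing.
It also fails if it takes over 42 s, if anything falls off the work surface, if the arm or the gripper's body presses on something with over 40 N, if the wrist force passes 120 N, or if a joint passes its speed limit or range.

ROBOT

A 6-joint arm with a two-finger parallel gripper is mounted at the origin on the work surface. World frame = base frame: x ahead of the robot, y to its left, z up, the work surface at z = 0. Lengths are in m, angles in rad, forces in N, time in s.
With the tool pointing down it reaches from about 0.35 to 0.775 m from the base axis. Payload 5.5 kg.
Tool frame: the origin (TCP) lies at the very end of the fingers, on their centre line; the grasp point (between the pads) lies 19 mm behind it; z points along the fingers, y is the line along which they close (so a half turn about z gives the same grasp; the last joint's range is limited). The gripper opens to 85 mm and grips with 20 to 120 N. Pads are 22 mm wide; open, the fingers measure 114 mm over their backs; the gripper's body (76 mm by 85 mm) begins 54 mm behind the grasp point. The pads swing forward as they close: fully open they stand 13 mm farther back than shut.
Start: joints at [-1.344, 0.313, 0.046, 1.304, 0, 1.431], TCP at [0.206, -0.537, 0.231] pointing down, gripper open.
Joint ranges: [-2.76, 2.76], [-0.86, 1.69], [-1.03, 1.26], [-2.2, 2.34], [-1.47, 1.5], [-3.14, 3.14]. Speed limits (rad/s): [2.57, 2.57, 3.14, 3.14, 3.14, 3.14].

INTERFACE

Orientations are given as a unit quaternion [w, x, y, z].
In Python, from workcell import env, imaging, ticket gives the robot as it stands. The module is installed in compiled form; this text tells all that it offers.
- The arm moves only by the tool apply_moves, never from a script. Its argument "rows" is a list of rows, each an object with "xyz": the shift along the tool's x, y, z in mm, a list of three; "turn": the turn, a rotation vector about the tool's x, y, z in rad, a list of three; "grip": the opening, from 0 (shut) to 1 (fully open). A call has 1 to 12 rows; each row is the pose to reach, as a shift and turn from the pose commanded when the call began, along the tool's axes at that moment; what a row does not reach only later rows make up. A row lasts 1/12 s, in which the tool goes at most 41.7 mm and 7.16 degrees, less where a joint would pass 70% of its speed; a pose out of reach is approached as far as the arm can. A call with a gripper value outside its range is refused whole. The fingers move at their own pace and stop on an object; "force" is the grip in N (left out, the last holds). Time passes only in rows, so rows that repeat a pose let the fingers close. It gives the time, the measured TCP pose, the force, the opening and the grip force at its end, in the units of the state.
- env.get_state(): the state, without advancing time (a new reading comes with each control period).
- imaging.read_camera(name): name is "scene" or "top" or "wrist"; returns a dict with "color" (480x640x3 uint8, blue, green, red), "z_map" (480x640 float32, m along the optical axis (not along the pixel's ray), 0 where there is no reading), "camera_matrix" (3x3 intrinsics, pixels), "k1" (the pictures are not rectified: a ray, as slopes to the right and down, at radius r is drawn at 1 + k1 r^2 times it, then the intrinsics apply), "view" (4x4, takes a point from world to camera coordinates). Camera axes: x right, y down, z forward; pixel columns grow to the right and rows downward; lengths in m; the calibration is good to about 2 mm. A picture is of the moment at which its call begins.
- ticket.hand_in(): hands the job in; it is judged then, once.
The state is a dict: "clock": time; "joint_pos": joint angles; "qvel": joint speeds; "tau": joint torques, N m; "tcp_pos": TCP position; "orientation": TCP orientation; "wrist_force": force on the tool from outside, world axes, zero at the start; "ft_torque": the same for the moment, N m; "finger_gap": finger opening in m; "grip_force": force on a finger pad.
Only numpy, scipy, OpenCV 4.12 (cv2) and the standard library are available. Lean on these libraries where they do the work, as an engineer would, in place of code of your own. Each camera call takes 0.05 s, during which the arm holds its last target. There are 200 camera calls.

## Working session

There is one attempt and no reset: what is moved stays moved. The work goes in short steps, Python scripts to look and compute and a tool call to move; the robot and the scene stay as the last step left them, time stands still between calls to the robot, and variables do not carry over. Pictures are saved under pics/ and viewed, at most 10 in all, crops included, and the job is handed in when it is done.

Besides the shell and the picture viewer there is one more tool, called after "Emit:" as a command line: name --argument value ..., lists and objects as JSON in quotes. apply_moves: Moves the arm, as the interface text tells. Its arguments: {"type":"object","properties":{"rows":{"type":"array"},"force":{"type":"number"}},"required":["rows"]}

```bash
mkdir -p pics; cat > h.py <<'E'
import numpy as np, cv2
from workcell import env, imaging, ticket
def cam(n):
    return imaging.read_camera(n)
def rays(c,u,v):
    K=c["camera_matrix"];xd=(np.asarray(u,float)-K[0,2])/K[0,0];yd=(np.asarray(v,float)-K[1,2])/K[1,1]
    x,y=xd.copy(),yd.copy()
    for _ in range(20):
        s=1+c["k1"]*(x*x+y*y);x,y=xd/s,yd/s
    return np.stack([x,y,np.ones_like(x)],-1)
def world(c,u,v,z=None):
    T=np.linalg.inv(c["view"]);r=rays(c,u,v)
    if z is None:
        d=c["z_map"][np.asarray(v,int),np.asarray(u,int)]
        return (r*d[...,None])@T[:3,:3].T+T[:3,3]
    w=r@T[:3,:3].T
    return T[:3,3]+w*((z-T[2,3])/w[...,2])[...,None]
E
python3 - <<'E'
from h import *
s=env.get_state();print({k:np.round(v,3).tolist() for k,v in s.items()})
for n in("top","scene"):
    c=cam(n);cv2.imwrite(f"pics/{n}0.png",c["color"]);np.savez(f"{n}0.npz",**c)
    print(n,np.round(c["view"],3).tolist(),c["camera_matrix"][0,0],c["k1"])
E
```

```text
{'clock': 0.0, 'joint_pos': [-1.344, 0.314, 0.045, 1.304, -0.0, 1.431], 'qvel': [0.001, 0.0, 0.001, -0.001, 0.002, 0.0], 'tau': [0.0, -48.063, 29.853, 0.02, -0.0, 0.0], 'tcp_pos': [0.206, -0.536, 0.23], 'orientation': [-0.001, 0.983, 0.182, -0.0], 'wrist_force': [-0.334, 0.662, -0.42], 'ft_torque': [0.01, -0.025, 0.002], 'grip_force': 0.0, 'finger_gap': 0.085}
top [[0.021, -1.0, -0.014, 0.034], [-0.988, -0.019, -0.154, 0.566], [0.154, 0.017, -0.988, 0.992], [0.0, 0.0, 0.0, 1.0]] 525.0661734431742 0.005291521958261076
scene [[-0.471, 0.882, -0.007, 0.234], [0.601, 0.316, -0.734, -0.29], [-0.646, -0.35, -0.679, 1.308], [0.0, 0.0, 0.0, 1.0]] 538.8646446404155 -0.13480801650487617
```

View pics/top0.png

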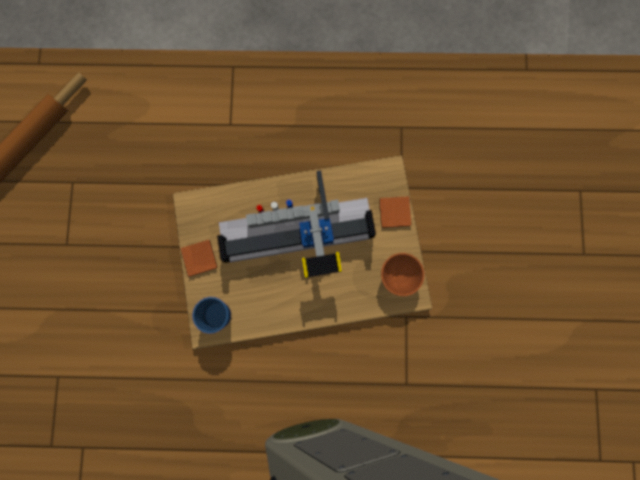

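View pics/scene0.png

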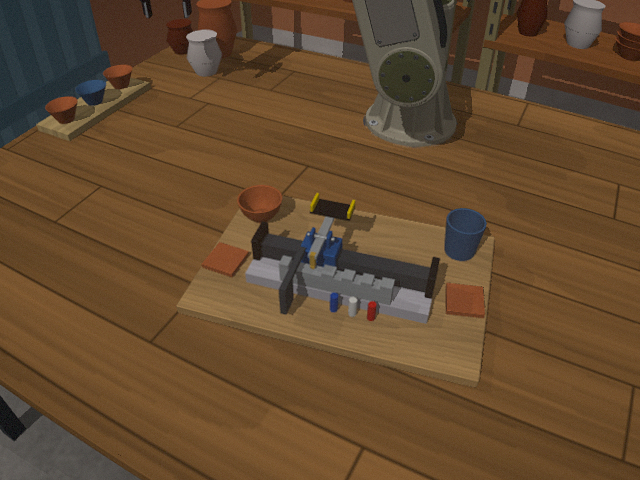

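The top view shows the board with corners near (174,193), (402,157), (430,310) and (193,348). The tab is at (322,265) with cheeks at (307,267) and (337,262). Red peg is leftmost at (260,209), then white (275,206) and blue (290,204), so red is at board y +65. The scene view agrees: red peg at (372,311), farthest from the home slot.

```bash
python3 - <<'E'
from h import *
c=dict(np.load("top0.npz"));im=c["color"]
V,U=np.mgrid[130:375,150:460];P=world(c,U,V)
z=P[...,2];print("z hist",[ (round(a,3),int(n)) for n,a in zip(*np.histogram(z[np.isfinite(z)],bins=np.arange(-.02,.16,.01)))])
m=((z>0.011)&(c["z_map"][V,U]>0)).astype(np.uint8)
cn=max(cv2.findContours(m,0,2)[0],key=cv2.contourArea)
# board corners by plane cast at z=.02
ap=[(174,193),(402,157),(430,310),(193,348)]
hull=cv2.convexHull(cn)[:,0]+[150,130]
B=world(c,hull[:,0],hull[:,1],.02)
pts=world(c,cn[:,0,0]+150.,cn[:,0,1]+130.,.02)[:,:2].astype(np.float32)
r=cv2.minAreaRect(pts);print("rect",r)
A=world(c,[a[0] for a in ap],[a[1] for a in ap],.02);print("corners",A.round(4).tolist())
hsv=cv2.cvtColor(im,cv2.COLOR_BGR2HSV)
def comp(name,mask,zz=None,mn=8):
    n,l,s,ce=cv2.connectedComponentsWithStats(mask.astype(np.uint8))
    for i in range(1,n):
        if s[i,4]>=mn:
            v,u=np.nonzero(l==i);Q=world(c,u,v)
            print(name,s[i].tolist(),ce[i].round(1),"med",np.median(Q,0).round(4),"z10/90",np.percentile(Q[:,2],[10,90]).round(4))
roi=np.zeros(im.shape[:2],bool);roi[150:350,175:430]=1
h,s,v=[hsv[...,i] for i in range(3)]
comp("yellow",roi&(h>22)&(h<35)&(s>200)&(v>120))
comp("red",roi&((h<4)|(h>175))&(s>200)&(v>100))
comp("black",roi&(v<40)&(np.arange(480)[:,None]>245),mn=60)
comp("blue",roi&(h>100)&(h<125)&(s>150),mn=8)
E
```

```text
z hist [(np.float64(-0.02), 0), (np.float64(-0.01), 21379), (np.float64(0.0), 17024), (np.float64(0.01), 13779), (np.float64(0.02), 13168), (np.float64(0.03), 2054), (np.float64(0.04), 1810), (np.float64(0.05), 592), (np.float64(0.06), 1272), (np.float64(0.07), 1874), (np.float64(0.08), 1220), (np.float64(0.09), 343), (np.float64(0.1), 981), (np.float64(0.11), 137), (np.float64(0.12), 26), (np.float64(0.13), 0), (np.float64(0.14), 0)]
rect ((0.5429890155792236, 0.08445329964160919), (0.32068488001823425, 0.47852927446365356), 10.680176734924316)
corners [[0.655, 0.3451, 0.02], [0.7396, -0.1224, 0.02], [0.4279, -0.1764, 0.02], [0.3443, 0.2878, 0.02]]
yellow [336, 252, 6, 20, 63] [338.6 260.8] med [0.5124 0.0065 0.1181] z10/90 [0.0225 0.1208]
yellow [302, 257, 6, 20, 67] [304.3 266.9] med [0.4995 0.0697 0.1179] z10/90 [0.1059 0.1203]
red [258, 206, 4, 5, 15] [259.3 208.1] med [0.62   0.1645 0.053 ] z10/90 [0.0503 0.055 ]
black [220, 246, 10, 16, 107] [224.  253.7] med [0.5246 0.2239 0.0835] z10/90 [0.059  0.0863]
black [307, 254, 30, 22, 491] [321.5 264.9] med [0.5039 0.0376 0.1067] z10/90 [0.1047 0.109 ]
blue [287, 201, 5, 6, 22] [289.1 203.4] med [0.6306 0.1056 0.053 ] z10/90 [0.043  0.0547]
blue [320, 219, 14, 25, 211] [326.4 231. ] med [0.5673 0.0298 0.0868] z10/90 [0.0834 0.1082]
blue [300, 222, 13, 25, 230] [305.6 234.5] med [0.5603 0.0694 0.0871] z10/90 [0.084  0.1078]
blue [195, 300, 30, 31, 335] [209.2 313.8] med [0.4109 0.2579 0.0277] z10/90 [0.0231 0.0715]
```

Board yaw is about 10.5° and the tab is at about (0.505, 0.038), so the stop starts near 0.026. Target is 0.130, a slide of about 104 mm. First I move above the tab with the fingers shut.

Emit:
apply_moves --rows '[{"xyz": [484,-434,50],"turn": [0,0,0.183],"grip": 0},{"xyz": [484,-434,50],"turn": [0,0,0.183],"grip": 0},{"xyz": [484,-434,50],"turn": [0,0,0.183],"grip": 0},{"xyz": [484,-434,50],"turn": [0,0,0.183],"grip": 0},{"xyz": [484,-434,50],"turn": [0,0,0.183],"grip": 0},{"xyz": [484,-434,50],"turn": [0,0,0.183],"grip": 0},{"xyz": [484,-434,50],"turn": [0,0,0.183],"grip": 0},{"xyz": [484,-434,50],"turn": [0,0,0.183],"grip": 0},{"xyz": [484,-434,50],"turn": [0,0,0.183],"grip": 0},{"xyz": [484,-434,50],"turn": [0,0,0.183],"grip": 0},{"xyz": [484,-434,50],"turn": [0,0,0.183],"grip": 0},{"xyz": [484,-434,50],"turn": [0,0,0.183],"grip": 0}]'

```text
clock: 1.1
tcp_pos: [0.4335, -0.0909, 0.1927]
orientation: [0.0, 0.996, 0.092, -0.0]
wrist_force: [1.7, 0.1, -0.8]
finger_gap: 0.0001
grip_force: 0.0
```

Emit:
apply_moves --rows '[{"xyz": [0,0,0],"turn": [0,0,0],"grip": 0},{"xyz": [0,0,0],"turn": [0,0,0],"grip": 0},{"xyz": [0,0,0],"turn": [0,0,0],"grip": 0}]'

```text
clock: 1.35
tcp_pos: [0.4331, -0.0927, 0.1927]
orientation: [0.0, 0.996, 0.092, -0.0]
wrist_force: [-0.8, -0.2, -0.2]
finger_gap: -0.0001
grip_force: 0.0
```

```bash
cat >> h.py <<'E'
TH=np.deg2rad(10.5);BX=np.array([np.cos(TH),np.sin(TH),0]);BY=np.array([-np.sin(TH),np.cos(TH),0]);O=np.array([.5627,.0881,0])
def brd(p): d=np.asarray(p)-O; return np.stack([d@BX,d@BY,d[...,2]],-1)
def to(p):
    from scipy.spatial.transform import Rotation as R
    s=env.get_state();q=s["orientation"];M=R.from_quat(np.r_[q[1:],q[0]]).as_matrix()
    T=np.array([BX,-BY,[0,0,-1]]).T
    print("shift mm",(M.T@(np.asarray(p)-s["tcp_pos"])*1000).round(1),"turn",R.from_matrix(M.T@T).as_rotvec().round(4),"F",np.round(s["wrist_force"],2))
E
python3 -c "
from h import *
to([.502,.042,.135])"
```

```text
shift mm [  92.6 -119.7   57.6] turn [0.0001 0.0009 0.002 ] F [-0.83 -0.21 -0.2 ]
```

Emit:
apply_moves --rows '[{"xyz": [30,-39,10],"turn": [0,0,0],"grip": 0},{"xyz": [55,-70,20],"turn": [0,0,0.002],"grip": 0},{"xyz": [75,-97,40],"turn": [0,0,0.002],"grip": 0},{"xyz": [92.5,-120,57],"turn": [0,0,0.002],"grip": 0},{"xyz": [92.5,-120,57],"turn": [0,0,0.002],"grip": 0},{"xyz": [92.5,-120,57],"turn": [0,0,0.002],"grip": 0},{"xyz": [92.5,-120,57],"turn": [0,0,0.002],"grip": 0}]'

```text
clock: 1.93
tcp_pos: [0.502, 0.0402, 0.1359]
orientation: [0.0, 0.996, 0.09, -0.0]
wrist_force: [-0.1, -0.7, 1.1]
finger_gap: -0.0002
grip_force: 0.0
```

```bash
python3 -c "
from h import *
s=env.get_state();print(s['tcp_pos'],brd(s['tcp_pos']),s['wrist_force'])
ims=[]
for n in('wrist','scene'):
    c=cam(n);i=c['color'];ims.append(i if n=='wrist' else cv2.resize(i[130:370,180:500],(640,480)))
cv2.imwrite('pics/a.png',cv2.resize(np.vstack(ims),(450,600)))"
```

```text
[0.50204326 0.04018479 0.13590749] [-0.06837289 -0.03605905  0.13590749] [-0.06259677 -0.7315181   1.14306837]
```

View pics/a.png

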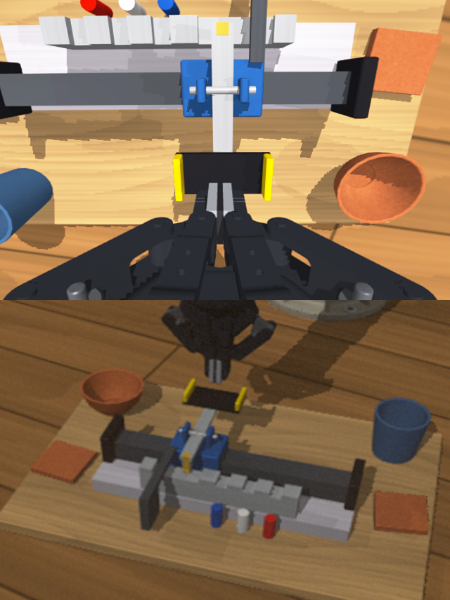

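The wrist crop shows the shut finger tips at (220,190), just over the tab between the cheeks at (179,177) and (266,177). The nose is in the home slot. Now I press down.

Emit:
apply_moves --rows '[{"xyz": [0,0,10],"turn": [0,0,0],"grip": 0},{"xyz": [0,0,18],"turn": [0,0,0],"grip": 0},{"xyz": [0,0,22],"turn": [0,0,0],"grip": 0},{"xyz": [0,0,25],"turn": [0,0,0],"grip": 0},{"xyz": [0,0,25],"turn": [0,0,0],"grip": 0},{"xyz": [0,0,25],"turn": [0,0,0],"grip": 0}]'

```text
clock: 2.53
tcp_pos: [0.5021, 0.0418, 0.1107]
orientation: [-0.0, 0.996, 0.091, -0.0]
wrist_force: [0.5, 0.1, -0.1]
finger_gap: -0.0001
grip_force: 0.0
```

Emit:
apply_moves --rows '[{"xyz": [0,0,2],"turn": [0,0,0],"grip": 0},{"xyz": [0,0,4],"turn": [0,0,0],"grip": 0},{"xyz": [0,0,6],"turn": [0,0,0],"grip": 0},{"xyz": [0,0,7],"turn": [0,0,0],"grip": 0},{"xyz": [0,0,7],"turn": [0,0,0],"grip": 0}]'

```text
clock: 2.95
tcp_pos: [0.5026, 0.0419, 0.1042]
orientation: [0.0, 0.996, 0.091, 0.0]
wrist_force: [-0.9, -0.3, 4.4]
finger_gap: 0.0002
grip_force: 2.1
```

Emit:
apply_moves --rows '[{"xyz": [0,0,1],"turn": [0,0,0],"grip": 0},{"xyz": [0,0,2],"turn": [0,0,0],"grip": 0},{"xyz": [0,0,3],"turn": [0,0,0],"grip": 0},{"xyz": [0,0,3],"turn": [0,0,0],"grip": 0},{"xyz": [0,0,3],"turn": [0,0,0],"grip": 0}]'

```text
clock: 3.37
tcp_pos: [0.5025, 0.0419, 0.101]
orientation: [0.0, 0.996, 0.091, 0.0]
wrist_force: [-1.3, 0.8, 5.0]
finger_gap: 0.0
grip_force: 2.6
```

Emit:
apply_moves --rows '[{"xyz": [0,0,1.5],"turn": [0,0,0],"grip": 0},{"xyz": [0,0,3],"turn": [0,0,0],"grip": 0},{"xyz": [0,0,4.5],"turn": [0,0,0],"grip": 0},{"xyz": [0,0,5],"turn": [0,0,0],"grip": 0},{"xyz": [0,0,5],"turn": [0,0,0],"grip": 0}]'

```text
clock: 3.78
tcp_pos: [0.5026, 0.0419, 0.0962]
orientation: [0.0, 0.996, 0.091, 0.0]
wrist_force: [-1.0, 0.3, 6.1]
finger_gap: 0.0005
grip_force: 3.3
```

Emit:
apply_moves --rows '[{"xyz": [0,0,0.5],"turn": [0,0,0],"grip": 0},{"xyz": [0,0,1],"turn": [0,0,0],"grip": 0},{"xyz": [0,0,1],"turn": [0,0,0],"grip": 0},{"xyz": [0,0,1],"turn": [0,0,0],"grip": 0}]'

```text
clock: 4.12
tcp_pos: [0.5027, 0.0419, 0.0956]
orientation: [0.0, 0.996, 0.091, 0.001]
wrist_force: [-2.0, 0.1, 8.8]
finger_gap: 0.0001
grip_force: 4.1
```

```bash
python3 -c "
from h import *
print(env.get_state()['wrist_force'],env.get_state()['tcp_pos'])
ims=[]
for n in('wrist','scene'):
    c=cam(n);i=c['color'];ims.append(i if n=='wrist' else cv2.resize(i[180:330,230:430],(640,480)))
cv2.imwrite('pics/b.png',cv2.resize(np.vstack(ims),(450,600)))"
```

```text
[-1.98708639  0.07833594  8.76840287] [0.50274997 0.04189406 0.09555395]
```

View pics/b.png

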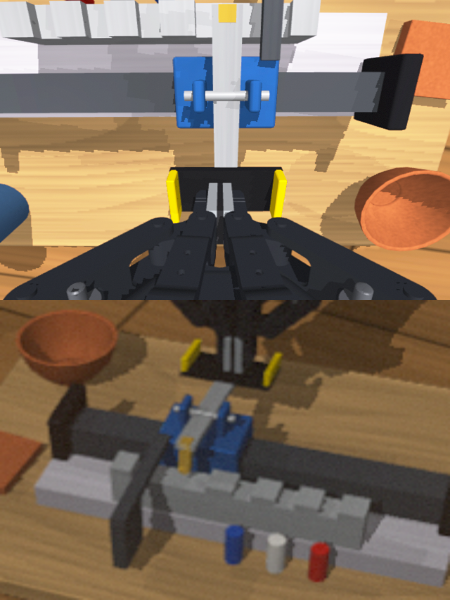

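The scene crop shows the nose lifted at (185,455), and the force kink at 8.8 N means it has reached the rubber stop. Now I slide along board +y, which is tool -y.

Emit:
apply_moves --rows '[{"xyz": [0,-1,0.2],"turn": [0,0,0],"grip": 0},{"xyz": [0,-3,0.2],"turn": [0,0,0],"grip": 0},{"xyz": [0,-5,0.2],"turn": [0,0,0],"grip": 0},{"xyz": [0,-7,0.2],"turn": [0,0,0],"grip": 0},{"xyz": [0,-9,0.2],"turn": [0,0,0],"grip": 0},{"xyz": [0,-11,0.2],"turn": [0,0,0],"grip": 0},{"xyz": [0,-13,0.2],"turn": [0,0,0],"grip": 0},{"xyz": [0,-15,0.2],"turn": [0,0,0],"grip": 0},{"xyz": [0,-17,0.2],"turn": [0,0,0],"grip": 0},{"xyz": [0,-19,0.2],"turn": [0,0,0],"grip": 0},{"xyz": [0,-20,0.2],"turn": [0,0,0],"grip": 0},{"xyz": [0,-20,0.2],"turn": [0,0,0],"grip": 0}]'

```text
clock: 5.22
tcp_pos: [0.4992, 0.0611, 0.0954]
orientation: [0.001, 0.996, 0.091, 0.001]
wrist_force: [-2.4, -1.4, 8.7]
finger_gap: 0.0001
grip_force: 4.4
```

```bash
cat >> h.py <<'E'
def look():
    s=env.get_state();print("tcp",np.round(s['tcp_pos'],4),"brd",brd(s['tcp_pos']).round(4),"F",np.round(s['wrist_force'],1))
    for n in("top","scene"):
        c=cam(n);hsv=cv2.cvtColor(c["color"],cv2.COLOR_BGR2HSV);h,sa,v=[hsv[...,i] for i in range(3)]
        m=(h>22)&(h<35)&(sa>190)&(v>100)
        k,l,st,ce=cv2.connectedComponentsWithStats(m.astype(np.uint8))
        for i in range(1,k):
            if st[i,4]>25:
                p=world(c,ce[i,0],ce[i,1],.108);b=brd(p)
                if abs(b[1])<.12 and abs(b[0])<.1: print(n,"cheek brd",b.round(4),st[i,4])
        m=((h<4)|(h>175))&(sa>190)&(v>80)
        k,l,st,ce=cv2.connectedComponentsWithStats(m.astype(np.uint8))
        for i in range(1,k):
            if st[i,4]>8:
                b=brd(world(c,ce[i,0],ce[i,1],.048 if n=="top" else .037))
                if abs(b[0]-.072)<.015 and abs(b[1])<.09: print(n,"red brd",b.round(4),st[i,4])
E
python3 -c "
from h import *
look()"
```

```text
tcp [0.4992 0.0611 0.0954] brd [-0.0674 -0.0149  0.0954] F [-2.4 -1.4  8.7]
scene cheek brd [-0.0589 -0.0497  0.108 ] 52
scene cheek brd [-0.0589  0.0128  0.108 ] 59
scene red brd [0.0693 0.0641 0.037 ] 88
```

Friction carries it: the tab is now at y about -18.5 mm and needs about 83 mm more.

Emit:
apply_moves --rows '[{"xyz": [0,-2,0],"turn": [0,0,0],"grip": 0},{"xyz": [0,-5,0],"turn": [0,0,0],"grip": 0},{"xyz": [0,-9,0],"turn": [0,0,0],"grip": 0},{"xyz": [0,-13,0],"turn": [0,0,0],"grip": 0},{"xyz": [0,-17,0],"turn": [0,0,0],"grip": 0},{"xyz": [0,-21,0],"turn": [0,0,0],"grip": 0},{"xyz": [0,-25,0],"turn": [0,0,0],"grip": 0},{"xyz": [0,-29,0],"turn": [0,0,0],"grip": 0},{"xyz": [0,-32,0],"turn": [0,0,0],"grip": 0},{"xyz": [0,-34,0],"turn": [0,0,0],"grip": 0},{"xyz": [0,-35,0],"turn": [0,0,0],"grip": 0},{"xyz": [0,-35,0],"turn": [0,0,0],"grip": 0}]'

```text
clock: 6.32
tcp_pos: [0.4927, 0.0957, 0.0954]
orientation: [0.001, 0.996, 0.091, 0.0]
wrist_force: [-0.7, -2.3, 8.6]
finger_gap: 0.0002
grip_force: 4.5
```

Emit:
apply_moves --rows '[{"xyz": [0,-2,0],"turn": [0,0,0],"grip": 0},{"xyz": [0,-5,0],"turn": [0,0,0],"grip": 0},{"xyz": [0,-9,0],"turn": [0,0,0],"grip": 0},{"xyz": [0,-13,0],"turn": [0,0,0],"grip": 0},{"xyz": [0,-17,0],"turn": [0,0,0],"grip": 0},{"xyz": [0,-21,0],"turn": [0,0,0],"grip": 0},{"xyz": [0,-25,0],"turn": [0,0,0],"grip": 0},{"xyz": [0,-29,0],"turn": [0,0,0],"grip": 0},{"xyz": [0,-32,0],"turn": [0,0,0],"grip": 0},{"xyz": [0,-34,0],"turn": [0,0,0],"grip": 0},{"xyz": [0,-35,0],"turn": [0,0,0],"grip": 0},{"xyz": [0,-35,0],"turn": [0,0,0],"grip": 0}]'

```text
clock: 7.32
tcp_pos: [0.4862, 0.1302, 0.0954]
orientation: [0.001, 0.996, 0.091, 0.0]
wrist_force: [-2.9, -1.6, 8.5]
finger_gap: 0.0002
grip_force: 4.7
```

```bash
python3 -c "
from h import *
look()
c=cam('scene');cv2.imwrite('pics/c.png',cv2.resize(c['color'][180:330,260:460],(800,600),interpolation=2))"
```

```text
tcp [0.4862 0.1302 0.0954] brd [-0.0675  0.0553  0.0954] F [-2.9 -1.6  8.5]
scene cheek brd [-0.0592  0.0201  0.108 ] 54
scene cheek brd [-0.0596  0.0825  0.108 ] 55
scene red brd [0.0696 0.064  0.037 ] 90
```

View pics/c.png

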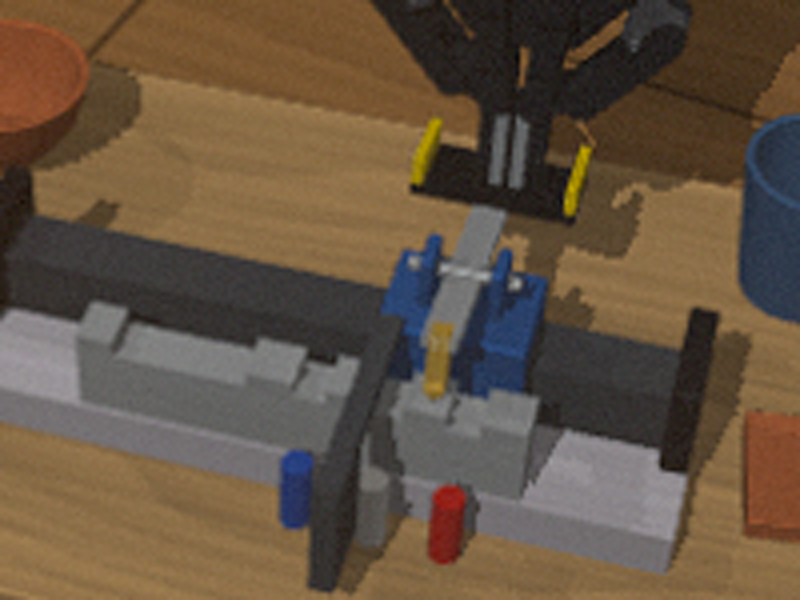

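The scene crop shows the nose at (437,360), raised between the white and red notches. The red peg is at (447,525). Next I refine the remaining distance from several views.

```bash
python3 - <<'E'
from h import *
def blobs(c,z_y,z_r,tag,nose=None):
    hsv=cv2.cvtColor(c["color"],cv2.COLOR_BGR2HSV);h,sa,v=[hsv[...,i].astype(int) for i in range(3)]
    for name,m,z in(("yel",(h>20)&(h<35)&(sa>170)&(v>90),z_y),("red",((h<4)|(h>175))&(sa>190)&(v>80),z_r),("blu",(h>105)&(h<125)&(sa>150),z_r),):
        k,l,st,ce=cv2.connectedComponentsWithStats(m.astype(np.uint8))
        for i in range(1,k):
            if st[i,4]<8: continue
            b=brd(world(c,ce[i,0],ce[i,1],z))
            vv,uu=np.nonzero(l==i);d=np.median(brd(world(c,uu,vv)),0)
            if abs(d[1])<.12 and -.1<d[0]<.11: print(tag,name,st[i].tolist(),"cast",b[:2].round(4),"depth",d.round(4))
t=dict(np.load("top0.npz"));s=dict(np.load("scene0.npz"))
blobs(t,.1175,.053,"top0");blobs(s,.112,.037,"scene0")
w=cam("wrist");blobs(w,.105,.054,"wrist");np.savez("w1.npz",**w)
t=cam("top");blobs(t,.105,.053,"top1")
cv2.imwrite("pics/d.png",np.hstack([cv2.resize(w["color"],(400,300)),cv2.resize(t["color"][170:290,200:360],(400,300))]))
E
```

```text
top0 yel [335, 251, 7, 21, 87] cast [-0.0653 -0.0698] depth [-0.0639 -0.0699  0.1175]
top0 yel [301, 257, 7, 21, 92] cast [-0.0666 -0.0066] depth [-0.0648 -0.0065  0.1168]
top0 red [258, 206, 4, 5, 16] cast [0.0696 0.0641] depth [0.0695 0.0643 0.053 ]
top0 blu [287, 201, 5, 6, 22] cast [0.0696 0.0046] depth [0.0698 0.0046 0.053 ]
top0 blu [320, 219, 14, 25, 205] cast [ 0.003  -0.0592] depth [-0.0057 -0.0583  0.0868]
top0 blu [300, 222, 13, 25, 216] cast [ 0.0032 -0.0176] depth [-0.0047 -0.018   0.0871]
scene0 yel [310, 193, 9, 19, 74] cast [-0.0674 -0.0721] depth [-0.0587 -0.0699  0.1187]
scene0 yel [347, 199, 8, 20, 74] cast [-0.0682 -0.0086] depth [-0.0594 -0.007   0.1182]
scene0 yel [311, 252, 4, 7, 14] cast [ 0.054 -0.035] depth [ 0.0452 -0.0383  0.1029]
scene0 red [368, 302, 8, 19, 77] cast [0.0693 0.0639] depth [0.0772 0.065  0.0513]
scene0 blu [310, 228, 5, 8, 15] cast [-0.0757 -0.0787] depth [ 0.0028 -0.0523  0.1112]
scene0 blu [327, 231, 5, 8, 15] cast [-0.0758 -0.0472] depth [ 0.0046 -0.025   0.1113]
scene0 blu [302, 236, 10, 16, 71] cast [-0.0418 -0.077 ] depth [ 0.0105 -0
[... 250 characters left out ...]
5 0.0511 0.1094]
wrist yel [236, 271, 23, 86, 1370] cast [-0.0635  0.0813] depth [-0.0633  0.0812  0.1047]
wrist yel [384, 272, 25, 77, 1346] cast [-0.0621  0.0206] depth [-0.0623  0.0207  0.1047]
wrist red [282, 0, 20, 4, 80] cast [0.0624 0.0637] depth [0.0667 0.0642 0.0385]
wrist blu [247, 91, 56, 114, 5641] cast [0.0002 0.0731] depth [0.0041 0.0691 0.0865]
wrist blu [341, 91, 56, 114, 5285] cast [-0.0005  0.0273] depth [0.0037 0.0338 0.0864]
top1 yel [290, 275, 4, 6, 22] cast [-0.081   0.0196] depth [-0.0795  0.0201  0.1025]
top1 blu [287, 201, 5, 6, 22] cast [0.0696 0.0046] depth [0.07   0.0046 0.0522]
top1 blu [279, 227, 8, 23, 116] cast [-0.0007  0.0284] depth [-0.0068  0.026   0.086 ]
```

View pics/d.png

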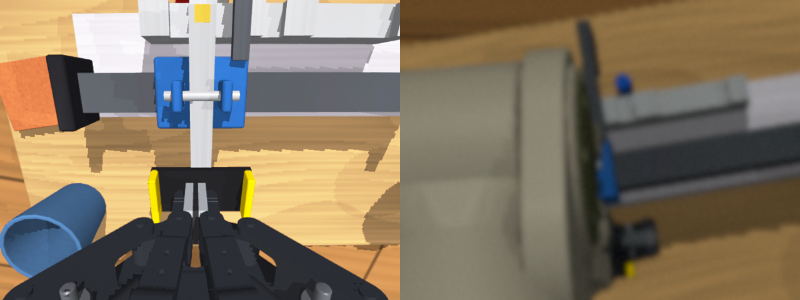

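The views agree that the stop's centre is at y of about 52.0 mm, so 13 mm remain.

Emit:
apply_moves --rows '[{"xyz": [0,-1,0],"turn": [0,0,0],"grip": 0},{"xyz": [0,-3,0],"turn": [0,0,0],"grip": 0},{"xyz": [0,-5,0],"turn": [0,0,0],"grip": 0},{"xyz": [0,-7,0],"turn": [0,0,0],"grip": 0},{"xyz": [0,-9,0],"turn": [0,0,0],"grip": 0},{"xyz": [0,-11,0],"turn": [0,0,0],"grip": 0},{"xyz": [0,-12.5,0],"turn": [0,0,0],"grip": 0},{"xyz": [0,-13,0],"turn": [0,0,0],"grip": 0},{"xyz": [0,-13,0],"turn": [0,0,0],"grip": 0},{"xyz": [0,-13,0],"turn": [0,0,0],"grip": 0}]'

```text
clock: 8.4
tcp_pos: [0.4839, 0.1428, 0.0954]
orientation: [0.001, 0.996, 0.091, 0.0]
wrist_force: [-2.9, -1.6, 9.3]
finger_gap: -0.0
grip_force: 4.7
```

```bash
cat > n.py <<'E'
from h import *
s=env.get_state();print("brd",brd(s['tcp_pos']).round(4),"F",np.round(s['wrist_force'],1))
for n in("wrist","scene"):
    c=cam(n);hsv=cv2.cvtColor(c["color"],cv2.COLOR_BGR2HSV);h,sa,v=[hsv[...,i].astype(int) for i in range(3)]
    for name,m in(("yel",(h>20)&(h<35)&(sa>170)&(v>90)),("red",((h<4)|(h>175))&(sa>190)&(v>80))):
        k,l,st,ce=cv2.connectedComponentsWithStats(m.astype(np.uint8))
        for i in range(1,k):
            if st[i,4]<10: continue
            vv,uu=np.nonzero(l==i);d=np.median(brd(world(c,uu,vv)),0)
            if abs(d[1])<.12 and -.1<d[0]<.11: print(n,name,st[i].tolist(),"depth",d.round(4))
E
python3 n.py
```

```text
brd [-0.0675  0.0682  0.0954] F [-2.9 -1.6  9.3]
wrist yel [312, 7, 24, 28, 656] depth [0.0416 0.0638 0.1094]
wrist yel [236, 273, 23, 84, 1356] depth [-0.0635  0.094   0.1047]
wrist yel [384, 272, 25, 77, 1347] depth [-0.0621  0.0336  0.1048]
wrist red [306, 0, 23, 4, 88] depth [0.0668 0.0651 0.0376]
scene yel [370, 211, 8, 17, 64] depth [-0.0581  0.0328  0.1059]
scene yel [409, 218, 7, 18, 54] depth [-0.0591  0.0954  0.1063]
scene yel [376, 270, 4, 11, 24] depth [0.0485 0.0649 0.0961]
scene red [368, 302, 8, 19, 84] depth [0.0776 0.0651 0.0495]
```

Nose and red peg match within about 1 mm. I nudge 0.5 mm and release slowly.

Emit:
apply_moves --rows '[{"xyz": [0,-0.5,0],"turn": [0,0,0],"grip": 0},{"xyz": [0,-0.5,0],"turn": [0,0,0],"grip": 0},{"xyz": [0,-0.5,-2],"turn": [0,0,0],"grip": 0},{"xyz": [0,-0.5,-4],"turn": [0,0,0],"grip": 0},{"xyz": [0,-0.5,-6],"turn": [0,0,0],"grip": 0},{"xyz": [0,-0.5,-8],"turn": [0,0,0],"grip": 0},{"xyz": [0,-0.5,-10],"turn": [0,0,0],"grip": 0},{"xyz": [0,-0.5,-12],"turn": [0,0,0],"grip": 0},{"xyz": [0,-0.5,-16],"turn": [0,0,0],"grip": 0},{"xyz": [0,-0.5,-24],"turn": [0,0,0],"grip": 0},{"xyz": [0,-0.5,-35],"turn": [0,0,0],"grip": 0},{"xyz": [0,-0.5,-45],"turn": [0,0,0],"grip": 0}]'

```text
clock: 9.5
tcp_pos: [0.4833, 0.1439, 0.1402]
orientation: [-0.0, 0.996, 0.091, -0.0]
wrist_force: [-0.4, -0.5, 0.4]
finger_gap: 0.0001
grip_force: 0.0
```

```bash
python3 n.py; python3 -c "
from h import *
c=cam('scene');cv2.imwrite('pics/e.png',cv2.resize(c['color'][180:330,280:480],(800,600),interpolation=2))"
```

```text
brd [-0.0679  0.0693  0.1402] F [-0.4 -0.5  0.4]
wrist yel [320, 40, 10, 18, 104] depth [0.0424 0.0626 0.1024]
wrist yel [252, 245, 16, 75, 964] depth [-0.0647  0.095   0.1179]
wrist yel [375, 244, 18, 75, 1015] depth [-0.0646  0.0336  0.1177]
wrist red [309, 0, 22, 29, 563] depth [0.0691 0.065  0.0528]
scene yel [371, 204, 8, 20, 77] depth [-0.0596  0.0329  0.1182]
scene yel [410, 211, 7, 21, 64] depth [-0.0593  0.0959  0.1191]
scene red [368, 302, 8, 19, 96] depth [0.0777 0.0647 0.0475]
```

View pics/e.png

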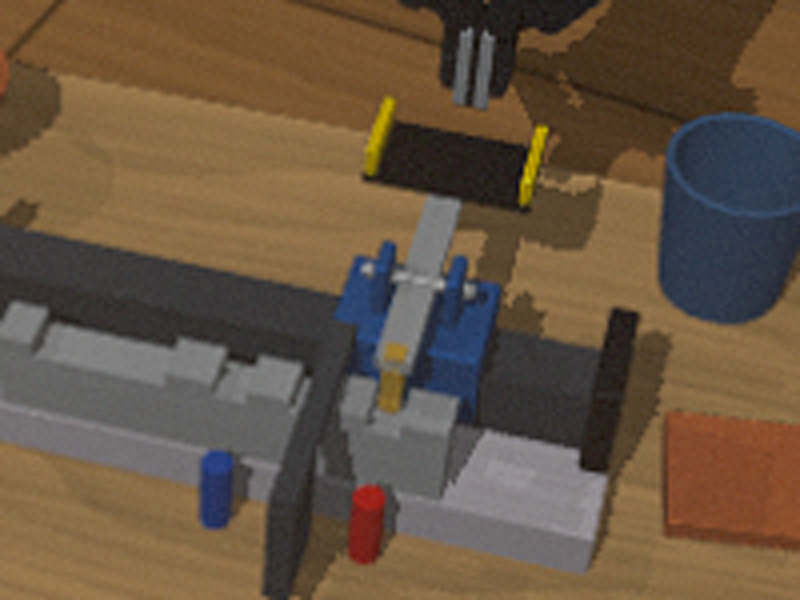

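The nose sits in the red-peg notch at (390,400). The cheeks are back at their original height of 118 mm, so it has dropped fully home, and the gripper is clear.

```bash
python3 -c "
from h import *
print(ticket.hand_in())"
```

```text
the job is handed in; nothing more can be done
None
```

The stop is in the notch beside the red peg with its nose fully down and the gripper clear; the highest force I read while pressing and sliding was about 10 N, and the job was handed in about 10 s in on the robot's clock (limit 42 s).

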